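# Set the basin mixer's lever to cold hand spray

## Task

The basin mixer's lever has been left in the red warm slot on the basin-spout side (left) of its H-shaped gate. With the fingertips, push it along the gate - back to the closed crossbar, across to the hand-spray side (right), then towards the robot all the way into the blue cold slot - without letting it run into the red warm slot on that side. Push gently, do not pinch or force the lever, and leave the things around it standing where they are.

Things in the scene. Friction and masses are not known exactly. Their poses are not given: they have to be found in the camera images.
- mixer: Deck-mounted basin set, fixed to the counter: lever selector in the middle, spout and white basin left, hand spray right. Origin: on the counter top under the centre of the selector, a steel block 110 x 110 mm, 45 mm high with the gate plate on top. x points away from the robot (warm side), y to the robot's left (spout side), z up; yaw is within 0.3 rad of the world's.
- gate_centre (a point): Centre of the gate plate's top face, 45 mm above the counter. H-shaped opening: columns at y = +16 mm (basin spout) and y = -16 mm (hand spray), each from x = -21 to +21 mm, joined by the crossbar along y at x = 0 (closed); mixer axes. Passages 11 mm wide, corners rounded to 5 mm. 14 mm dots on the plate past the slot ends: red at x = +38 mm (warm), blue at x = -38 mm (cold).
- lever_knob (a point): Centre of the lever's black knob, a cylinder 24 mm across, 40 mm high, on an 8 mm steel stalk that comes up through the gate and tilts both ways about a pivot 60 mm below the counter top under the mixer's origin, 175 mm from the knob's centre. Upright, the knob spans 95 to 135 mm above the counter. From the middle to a slot end it goes about 26 mm in x and in y of the mixer.
- lever_fore (a joint): Lean of the lever along the gate's columns, rad: 0 in the crossbar (closed), positive away from the robot (+x of the mixer, red, warm), negative towards the robot (blue, cold); stops at -0.152 and +0.152. About 3 N at the knob moves it; it stays where it is left. It starts in the warm slot, between +0.06 and +0.145.
- lever_across (a joint): Lean of the lever along the crossbar, rad: +0.14 to +0.152 in the basin spout column (+y of the mixer), where it starts, -0.14 to -0.152 in the hand spray column; stops at both ends. It can cross only while lever_fore is within about 0.015 of 0 (the rounded corners lead the stalk in from about 0.03). About 3 N at the knob moves it; it stays where it is left.
- slot_spray_cold (a point): The goal slot: where the stalk's axis stands in the gate plate's top face, 45 mm above the counter, when the lever is fully in the cold slot of the hand-spray column (x = -16, y = -16 mm in the mixer's frame). The knob's centre is then at about x = -26, y = -26 mm.
- spout_foot (a point): Foot of the basin spout on the counter, 170 mm to the left (+y) of the selector: a steel tube 28 mm thick rising to 200 mm, its arm going off to +y over a fixed white basin 320 mm across and 120 mm high, centred 260 mm further to +y.
- spray_foot (a point): Foot of the hand spray on the counter, 170 mm to the right (-y) of the selector: white and steel, fixed, up to 56 mm wide at the foot, 150 mm high.
- swab_case: White plastic swab case with a sliding lid, 62 x 90 x 30 mm, loose on the clear shelf behind the mixer. Origin: centre of its underside. Leave alone.
- scraper: Steel tongue scraper, a flat loop 106 x 46 x 6 mm, loose on the shelf. Origin: centre of its underside. Leave alone.
- brush_cover: Purple plastic toothbrush cover, 62 x 24 x 20 mm, loose on the shelf. Origin: centre of its underside. Leave alone.
- ring_holder: White ceramic ring holder, a 62 mm dish with a 57 mm high cone, loose on the shelf. Origin: centre of its underside. Leave alone.
- glass_bottle: Small empty amber glass bottle, 34 mm across, 66 mm high, loose on the shelf. Origin: centre of its underside. Leave alone. The shelf is a clear plate 125 x 440 mm whose top is 81 mm above the counter, its front edge at world x = 0.675.
- tumbler: Blue ceramic tumbler, 68 mm across, 85 mm high, standing on the counter in front and to the right of the selector. Origin: centre of its underside. Leave alone.
- soap_pump: Green glass soap pump bottle, 64 mm across, 141 mm high, standing on the counter to the right of the hand spray. Origin: centre of its underside. Leave alone.

How it is judged:
By the outcome, as a careful person would: the job done as asked, in the order asked, and still so for the second after the job is handed in, with the robot touching nothing.
It also fails if it takes over 58 s, if anything falls off the work surface, if the arm or the gripper's body presses on something with over 40 N, if the wrist force passes 120 N, or if a joint passes its speed limit or range.

## Robot

A 6-joint arm with a two-finger parallel gripper is mounted at the origin on the work surface. World frame = base frame: x ahead of the robot, y to its left, z up, the work surface at z = 0. Lengths are in m, angles in rad, forces in N, time in s.
With the tool pointing down it reaches from about 0.25 to 0.725 m from the base axis. Payload 4 kg.
Tool frame: the origin (TCP) lies on the centre line of the jaws, within the pads' length; the fingertips stand ahead of it and the grasp point (between the pads) lies 6 mm ahead of it (arm.nose_length is the z of the fingertips in the tool frame, in m); z points along the fingers, y is the line along which they close (so a half turn about z gives the same grasp; the last joint's range is limited). The gripper opens to 85 mm and grips with 20 to 120 N. Pads are 22 mm wide; open, the fingers measure 114 mm over their backs; the gripper's body (76 mm by 85 mm) begins 54 mm behind the grasp point. The pads swing forward as they close: fully open they stand 13 mm farther back than shut.
Start: joints at [-1.128, 0.241, 0.005, 1.335, 0, 1.571], TCP at [0.214, -0.452, 0.256] pointing down, gripper open.
Joint ranges: [-2.72, 2.72], [-1.05, 1.87], [-1.09, 1.28], [-1.99, 2.15], [-1.42, 1.44], [-3.14, 3.14]. Speed limits (rad/s): [2.79, 2.79, 3.14, 3.14, 3.14, 3.14].

## Interface

Orientations are given as a unit quaternion [x, y, z, w].
In Python, from workcell import telemetry, eyes, order, arm gives the robot as it stands.
- The arm moves only by the tool step_arm, never from a script. Its argument "increments" is a list of rows, each a list of 7 numbers: the turn, a rotation vector about the tool's x, y, z in units of 0.1 rad (1.0 is 0.1 rad), then the shift along the tool's x, y, z in units of 30 mm (1.0 is 30 mm), then the closure, from 0 (fully open) to 1 (shut). In form: [[wx, wy, wz, dx, dy, dz, fingers], ...]. A call has exactly 10 rows; each row shifts and turns the commanded pose from where the row before left it, along the tool's axes as they then stand; what a row does not reach is not made up. A row lasts 1/10 s, in which the tool goes at most 50 mm and 8.59 degrees, less where a joint would pass 70% of its speed; a pose out of reach is approached as far as the arm can. A call with a number of a shift or a turn outside -1 to 1 is refused whole. A call with a gripper value outside its range is refused whole. The fingers move at their own pace and stop on an object; "squeeze" is the grip in N (left out, the last holds). Time passes only in rows, so rows that do not move let the fingers close, or fill a call up. It gives the time, the measured TCP pose, the force, the opening and the grip force at its end, in the units of the state.
- telemetry.state(): the state, without advancing time (a new reading comes with each control period).
- eyes.grab_frame(name): name is "side" or "top"; returns a dict with "color" (420x560x3 uint8, red, green, blue), "range_z" (420x560 float32, m along the optical axis (not along the pixel's ray), 0 where there is no reading), "intrinsics" (3x3 intrinsics, pixels), "R" (3x3) and "t" (3): a world point X has camera coordinates R X + t. Camera axes: x right, y down, z forward; pixel columns grow to the right and rows downward; lengths in m; the calibration is good to about 2 mm. A picture is of the moment at which its call begins.
- order.finish_job(): hands the job in; it is judged then, once.
The state is a dict: "time_s": time; "q": joint angles; "joint_vel": joint speeds; "tau": joint torques, N m; "tcp_pos": TCP position; "eef_rot": TCP orientation; "wrist_force": force on the tool from outside, world axes, zero at the start; "torque": the same for the moment, N m; "width": finger opening in m; "finger_force": force on a finger pad.
Only numpy, scipy, OpenCV 4.12 (cv2) and the standard library are available. Lean on these libraries where they do the work, as an engineer would, in place of code of your own. Each camera call takes 0.05 s, during which the arm holds its last target. There are 200 camera calls.

## Working session

There is one attempt and no reset: what is moved stays moved. The work goes in short steps, Python scripts to look and compute and a tool call to move; the robot and the scene stay as the last step left them, time stands still between calls to the robot, and variables do not carry over. Pictures are saved under pics/ and viewed, at most 10 in all, crops included, and the job is handed in when it is done.

Besides the shell and the picture viewer there is one more tool, called after "Call:" by a JSON object that holds its "method" and its "body", one argument or row to a line. step_arm: Moves the arm, as the interface text tells. Shifts and turns lie within -1 to 1; 1 stands for 30 mm of shift or 0.1 rad of turn. Its arguments: {"type":"object","properties":{"increments":{"type":"array"},"squeeze":{"type":"number"}},"required":["increments"]}

```bash
ls; mkdir -p pics; python3 - <<'E'
from workcell import telemetry, eyes, order, arm
import cv2, numpy as np
s=telemetry.state(); print({k:np.round(v,3) for k,v in s.items()}, arm.nose_length)
for n in("side","top"):
    f=eyes.grab_frame(n); np.savez(n+"0.npz",**f); cv2.imwrite(f"pics/{n}0.png",f["color"][:,:,::-1])
    print(n,f["intrinsics"].round(1).tolist(),(-f["R"].T@f["t"]).round(3),f["R"].round(2).tolist())
E
```

```text
pics
{'time_s': np.float64(0.0), 'q': array([-1.128,  0.241,  0.004,  1.335, -0.   ,  1.571]), 'joint_vel': array([ 0.   , -0.003, -0.001, -0.001, -0.   , -0.   ]), 'tau': array([ 1.0000e-03, -3.7232e+01,  2.5241e+01,  1.7000e-02,  0.0000e+00,
        0.0000e+00]), 'tcp_pos': array([ 0.214, -0.451,  0.255]), 'eef_rot': array([ 0.976,  0.22 , -0.   , -0.001]), 'wrist_force': array([-0.327, -0.922, -0.162]), 'torque': array([ 0.015, -0.004, -0.02 ]), 'finger_force': np.float64(0.0), 'width': np.float64(0.086)} 0.025
side [[461.0, 0.0, 276.2], [0.0, 461.0, 199.9], [0.0, 0.0, 1.0]] [0.215 0.508 0.594] [[-0.87, -0.5, -0.02], [-0.31, 0.56, -0.77], [0.39, -0.67, -0.63]]
top [[466.7, 0.0, 280.1], [0.0, 466.7, 212.7], [0.0, 0.0, 1.0]] [ 0.353 -0.04   1.132] [[-0.02, -1.0, 0.01], [-0.98, 0.02, -0.18], [0.18, -0.01, -0.98]]
```

View pics/top0.png

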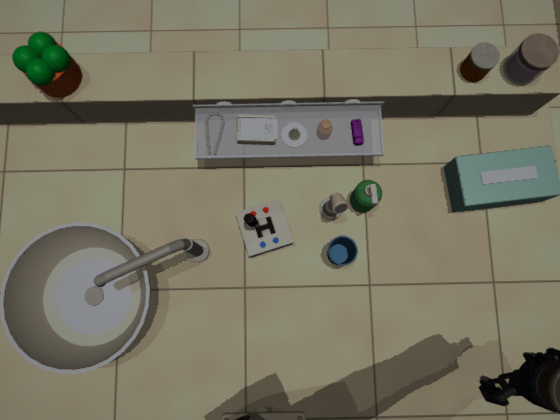

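View pics/side0.png

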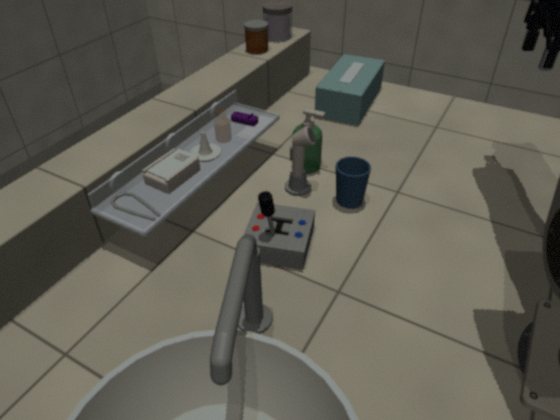

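The top view shows the selector at about (265,229), knob (251,219), red dots (253,213)/(266,210) and blue dots (263,244)/(276,240). The spout foot is at (198,250), spray foot (333,208) and tumbler (342,252). The side view shows the knob at (266,204), with red dots left of it and blue right.

```bash
cat > h.py <<'E'
import numpy as np, cv2
def ray(f,u,v):
    K,R,t=f["intrinsics"],f["R"],f["t"]; return -R.T@t, R.T@np.linalg.inv(K)@np.array([u,v,1.])
def onz(f,u,v,z):
    o,d=ray(f,u,v); return o+d*(z-o[2])/d[2]
def blobs(m,lo=8):
    n,l,s,c=cv2.connectedComponentsWithStats(m.astype(np.uint8)); return [(s[i,4],*c[i]) for i in range(1,n) if s[i,4]>=lo]
def masks(f):
    h=cv2.cvtColor(f["color"],cv2.COLOR_RGB2HSV).astype(int); H,S,V=h[...,0],h[...,1],h[...,2]
    return {"red":((H<8)|(H>172))&(S>150)&(V>90),"blue":(H>105)&(H<130)&(S>150)&(V>90),"dark":V<45}
def cross(fa,pa,fb,pb):
    o1,d1=ray(fa,*pa);o2,d2=ray(fb,*pb); A=np.c_[d1,-d2]; s=np.linalg.lstsq(A,o2-o1,rcond=None)[0]
    a,b=o1+s[0]*d1,o2+s[1]*d2; return (a+b)/2,np.linalg.norm(a-b)
E
python3 - <<'E'
from h import *
for n in("top","side"):
    f=dict(np.load(n+"0.npz"))
    roi=(slice(190,265),slice(225,360)) if n=="top" else (slice(180,275),slice(235,325))
    for k,m in masks(f).items():
        z=np.zeros_like(m); z[roi]=m[roi]
        for a,u,v in blobs(z,6): print(n,k,a,round(u,1),round(v,1),"z=.045:",onz(f,u,v,.045).round(4),"z=.11:",onz(f,u,v,.113).round(4))
f=dict(np.load("top0.npz")); print("tumbler rim",onz(f,342,250,.085).round(3), "spray",onz(f,333,212,.03).round(3),"spout",onz(f,200,250,0).round(3))
c=f["color"][185:275,190:375,::-1]; cv2.imwrite("pics/c1.png",cv2.resize(c,None,fx=4,fy=4,interpolation=cv2.INTER_CUBIC))
E
```

```text
top red 23 265.4 209.5 z=.045: [ 0.5573 -0.0155  0.045 ] z=.11: [ 0.5445 -0.0171  0.113 ]
top red 15 253.1 212.8 z=.045: [0.55   0.0137 0.045 ] z=.11: [0.5376 0.0104 0.113 ]
top blue 19 275.2 239.9 z=.045: [ 0.4842 -0.0372  0.045 ] z=.11: [ 0.476  -0.0374  0.113 ]
top blue 19 262.4 244.2 z=.045: [ 0.4749 -0.0071  0.045 ] z=.11: [ 0.4672 -0.0092  0.113 ]
top dark 120 354.5 202.0 z=.045: [ 0.5708 -0.2278  0.045 ] z=.11: [ 0.5572 -0.2161  0.113 ]
top dark 39 328.2 212.2 z=.045: [ 0.5476 -0.1642  0.045 ] z=.11: [ 0.5354 -0.1564  0.113 ]
top dark 276 258.1 224.0 z=.045: [0.523  0.0021 0.045 ] z=.11: [ 5.123e-01 -5.000e-04  1.130e-01]
top dark 242 346.3 247.5 z=.045: [ 0.463  -0.2031  0.045 ] z=.11: [ 0.4561 -0.1929  0.113 ]
top dark 15 329.5 258.7 z=.045: [ 0.4377 -0.1627  0.045 ] z=.11: [ 0.4324 -0.155   0.113 ]
side red 22 260.2 216.0 z=.045: [ 0.559  -0.0164  0.045 ] z=.11: [0.5165 0.0484 0.113 ]
side red 24 255.4 227.8 z=.045: [0.5501 0.0144 0.045 ] z=.11: [0.5087 0.0755 0.113 ]
side blue 15 301.7 222.1 z=.045: [ 0.4861 -0.0382  0.045 ] z=.11: [0.4526 0.0294 0.113 ]
side blue 18 298.2 234.2 z=.045: [ 0.4769 -0.0076  0.045 ] z=.11: [0.4445 0.0562 0.113 ]
side dark 442 270.6 210.9 z=.045: [ 0.5498 -0.0377  0.045 ] z=.11: [0.5084 0.0298 0.113 ]
side dark 55 307.1 245.4 z=.045: [0.4512 0.0093 0.045 ] z=.11: [0.422 0.071 0.113]
side dark 22 268.5 231.7 z=.045: [0.525  0.0117 0.045 ] z=.11: [0.4866 0.0731 0.113 ]
side dark 38 254.0 251.0 z=.045: [0.5223 0.0635 0.045 ] z=.11: [0.4843 0.1185 0.113 ]
side dark 53 257.6 262.9 z=.045: [0.5031 0.0833 0.045 ] z=.11: [0.4674 0.1359 0.113 ]
tumbler rim [ 0.453 -0.187  0.085] spray [ 0.551 -0.177  0.03 ] spout [0.469 0.146 0.   ]
```

View pics/c1.png

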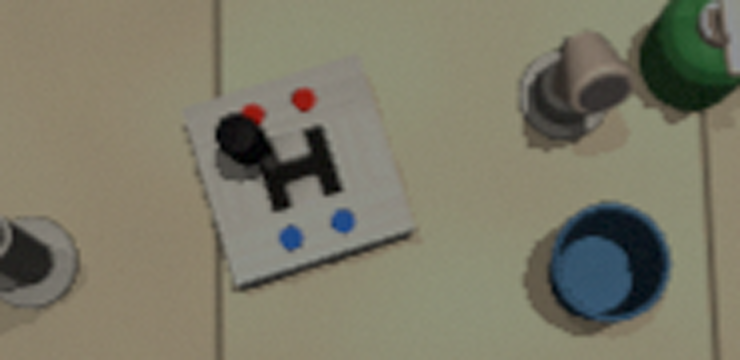

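```bash
cat >> h.py <<'E'
C=np.array([.5173,-.0117]); Y=.29
Rm=np.array([[np.cos(Y),-np.sin(Y)],[np.sin(Y),np.cos(Y)]])
def mix(p): return Rm.T@(np.asarray(p)[:2]-C)*1000
def world(x,y): return C+Rm@np.array([x,y])/1000
def tool():
    from workcell import telemetry
    from scipy.spatial.transform import Rotation as R
    s=telemetry.state(); r=R.from_quat(s["eef_rot"]).as_matrix(); p=s["tcp_pos"]
    print("t",round(s["time_s"],2),"tcp",np.round(p,4),"mix",mix(p).round(1),"toolx yaw",np.arctan2(r[1,0],r[0,0]).round(3),"z",r[:,2].round(3),"F mix",(Rm.T@s["wrist_force"][:2]).round(1),s["wrist_force"][2].round(1),"w",round(s["width"],4))
    return r,p
def to(xm,ym,z):  # units in tool axes
    r,p=tool(); d=r.T@(np.r_[world(xm,ym),z]-p); print("to",(xm,ym,z),"units",(d/.03).round(2)); 
E
python3 - <<'E'
from h import *
f=dict(np.load("top0.npz"))
print("knob top",mix(onz(f,249.7,218.0,.131)))
u=190+np.array([217,262])/4;
to(60,26,.25); print(world(60,26))
g=dict(np.load("side0.npz")); z=f["range_z"]
m=(masks(f)["dark"]); yy,xx=np.mgrid[:420,:560]
pts=[o for o in zip(xx[m],yy[m]) if 240<o[0]<262 and 208<o[1]<232]
P=np.array([ray(f,u,v)[0]+ray(f,u,v)[1]*z[v,u] for u,v in pts]); P=P[P[:,2]>.12]; print(len(P),P.mean(0),mix(P.mean(0)),P[:,2].max())
E
```

```text
knob top [13.6741887  25.79169172]
t 0.1 tcp [ 0.214  -0.4513  0.2555] mix [-416.3 -334.5] toolx yaw 0.443 z [-0.001  0.002 -1.   ] F mix [0.  0.7] 0.7 w 0.0855
to (60, 26, 0.25) units [17.52 -9.46  0.2 ]
[0.56735987 0.03037147]
93 [0.52128307 0.0175051  0.13214655] [12.16801682 26.84663508] 0.13776729261619713
```

Call:
{"method": "step_arm", "body": {
  "increments": [
    [0,0,0.77,0,0,0,1],
    [0,0,0.77,0,0,0,1],
    [0,0,0,0.5,-0.4,0,1],
    [0,0,0,0.8,-0.6,0,1],
    [0,0,0,0.8,-0.6,0,1],
    [0,0,0,0.8,-0.6,0,1],
    [0,0,0,0.8,-0.6,0,1],
    [0,0,0,0.8,-0.6,0,1],
    [0,0,0,0.8,-0.6,0,1],
    [0,0,0,0.8,-0.6,0,1]
  ],
  "squeeze": 20
}}

```text
time_s: 1.1
tcp_pos: [0.3507, -0.2662, 0.256]
eef_rot: [0.99, 0.144, -0.0, -0.0]
wrist_force: [0.6, 0.2, 0.5]
width: 0.0003
finger_force: 0.0
```

Call:
{"method": "step_arm", "body": {
  "increments": [
    [0,0,0,0.8,-0.6,0,1],
    [0,0,0,0.8,-0.6,0,1],
    [0,0,0,0.8,-0.6,0,1],
    [0,0,0,0.8,-0.6,0,1],
    [0,0,0,0.8,-0.6,0,1],
    [0,0,0,0.8,-0.6,0,1],
    [0,0,0,0.8,-0.6,0,1],
    [0,0,0,0.8,-0.6,0,1],
    [0,0,0,0.8,-0.6,0,1],
    [0,0,0,0.8,-0.6,0,1]
  ]
}}

```text
time_s: 2.1
tcp_pos: [0.5295, -0.0254, 0.2558]
eef_rot: [0.99, 0.144, -0.001, -0.0]
wrist_force: [0.2, -0.3, -0.5]
width: -0.0001
finger_force: 0.0
```

```bash
python3 - <<'E'
from h import *
to(50,26,.135)
from workcell import eyes
f=eyes.grab_frame("side"); np.savez("side1.npz",**f); cv2.imwrite("pics/side1.png",cv2.resize(f["color"][100:300,170:400,::-1],None,fx=3,fy=3))
E
```

```text
t 2.1 tcp [ 0.5295 -0.0254  0.2558] mix [  7.7 -16.6] toolx yaw 0.289 z [-0.001 -0.    -1.   ] F mix [ 0.1 -0.4] -0.5 w -0.0001
to (50, 26, 0.135) units [ 1.41 -1.42  4.02]
```

View pics/side1.png

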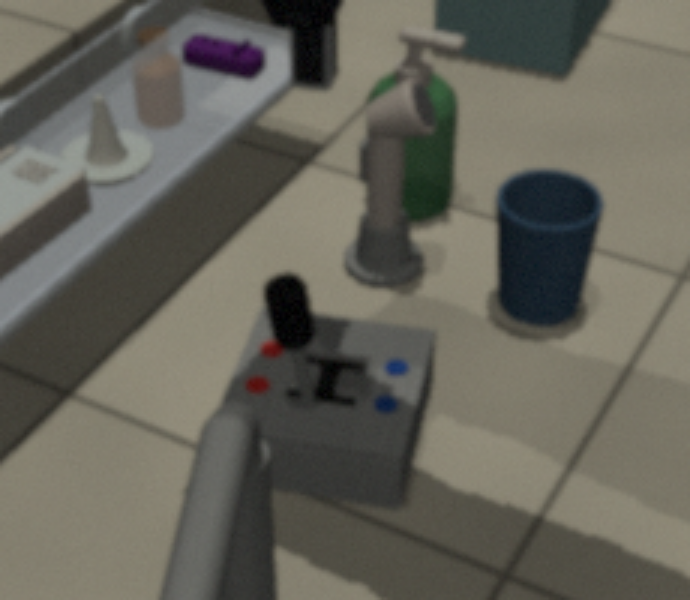

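The crop shows the closed fingers above, clear of everything. The lever is still in the warm slot on the spout side (knob about (290,310) in the crop).

Call:
{"method": "step_arm", "body": {
  "increments": [
    [0,0,0,0.5,-0.5,0,1],
    [0,0,0,0.5,-0.5,0,1],
    [0,0,0,0.4,-0.4,0,1],
    [0,0,0,0,0,0.5,1],
    [0,0,0,0,0,0.7,1],
    [0,0,0,0,0,0.7,1],
    [0,0,0,0,0,0.7,1],
    [0,0,0,0,0,0.7,1],
    [0,0,0,0,0,0.5,1],
    [0,0,0,0,0,0.3,1]
  ]
}}

```text
time_s: 3.15
tcp_pos: [0.5564, 0.0256, 0.1315]
eef_rot: [0.99, 0.144, -0.002, -0.0]
wrist_force: [-0.5, 0.3, -0.1]
width: 0.0001
finger_force: 0.0
```

```bash
python3 - <<'E'
from h import *
to(23,26,.132)
from workcell import eyes
f=eyes.grab_frame("side"); cv2.imwrite("pics/side2.png",cv2.resize(f["color"][130:270,200:340,::-1],None,fx=4,fy=4))
E
```

```text
t 3.15 tcp [0.5564 0.0256 0.1315] mix [48.1 24.6] toolx yaw 0.289 z [-0.003 -0.    -1.   ] F mix [-0.4  0.4] -0.1 w 0.0001
to (23, 26, 0.132) units [-0.84 -0.05 -0.01]
```

View pics/side2.png

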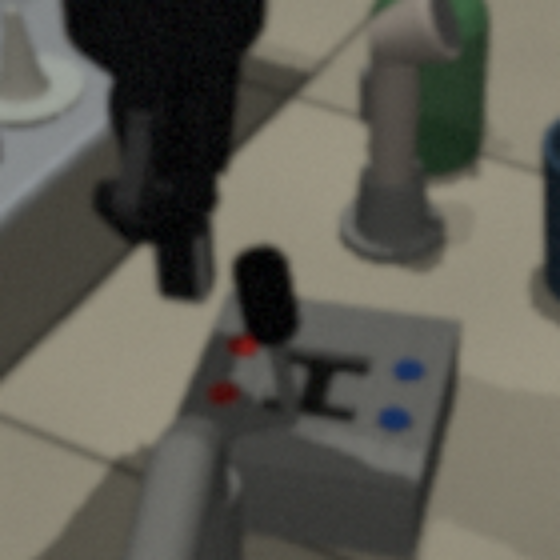

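The closed fingertips stand just behind the knob, about level with its lower half, with a gap between them. I'm pushing slowly towards the robot.

Call:
{"method": "step_arm", "body": {
  "increments": [
    [0,0,0,-0.1,-0.03,0,1],
    [0,0,0,-0.1,0,0,1],
    [0,0,0,-0.1,0,0,1],
    [0,0,0,-0.1,0,0,1],
    [0,0,0,-0.08,0,0,1],
    [0,0,0,-0.07,0,0,1],
    [0,0,0,-0.07,0,0,1],
    [0,0,0,-0.07,0,0,1],
    [0,0,0,-0.04,0,0,1],
    [0,0,0,0,0,0,1]
  ]
}}

```text
time_s: 4.2
tcp_pos: [0.5361, 0.0203, 0.1334]
eef_rot: [0.99, 0.144, 0.0, 0.0]
wrist_force: [3.1, 0.5, 1.9]
width: -0.0002
finger_force: 1.4
```

```bash
python3 - <<'E'
from h import *
tool()
from workcell import eyes
f=eyes.grab_frame("side"); cv2.imwrite("pics/side3.png",cv2.resize(f["color"][130:270,200:340,::-1],None,fx=4,fy=4))
E
```

```text
t 4.2 tcp [0.5361 0.0203 0.1334] mix [27.2 25.3] toolx yaw 0.289 z [ 0. -0. -1.] F mix [ 3.1 -0.4] 1.9 w -0.0002
```

View pics/side3.png

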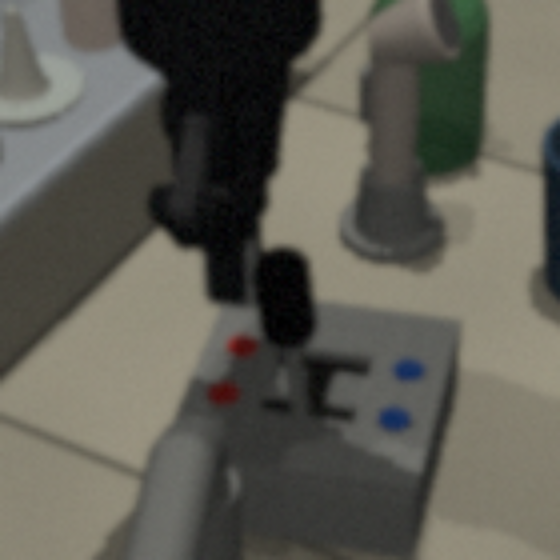

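The knob is in contact at about 3 N and has moved roughly 8 mm, leaving about 4 mm to the crossbar.

Call:
{"method": "step_arm", "body": {
  "increments": [
    [0,0,0,-0.04,0,0,1],
    [0,0,0,-0.04,0,0,1],
    [0,0,0,-0.04,0,0,1],
    [0,0,0,-0.01,0,0,1],
    [0,0,0,0,0,0,1],
    [0,0,0,0.3,0,0,1],
    [0,0,0,0.5,0,0,1],
    [0,0,0,0.3,-0.6,0,1],
    [0,0,0,0,-0.9,0,1],
    [0,0,0,0,-0.6,0,1]
  ]
}}

```text
time_s: 5.25
tcp_pos: [0.545, 0.0898, 0.132]
eef_rot: [0.99, 0.144, -0.002, 0.0]
wrist_force: [-0.1, 0.5, -1.4]
width: 0.0003
finger_force: 0.0
```

```bash
cat >> h.py <<'E'
def proj(f,X):
    c=f["R"]@X+f["t"]; p=f["intrinsics"]@c; return p[:2]/p[2]
def knob(fore,acr,L=.175):  # world point on lever axis
    t=np.array([np.tan(fore),np.tan(acr),1]); d=t/np.linalg.norm(t)*L
    return np.r_[world(d[0]*1000,d[1]*1000),d[2]-.06]
E
python3 - <<'E'
from h import *
tool()
from workcell import eyes
for n in("side","top"):
    f=eyes.grab_frame(n)
    # calibrate on the dots
    if n=="side": sl=(130,270,200,340)
    else: sl=(180,270,220,310)
    im=cv2.resize(f["color"][sl[0]:sl[1],sl[2]:sl[3],::-1],None,fx=4,fy=4); 
    for fo in(-.03,0,.03): print(n,fo,"knob crop px",[((proj(f,knob(fo,.146,L))-[sl[2],sl[0]])*4).round(0).tolist() for L in(.155,.175,.195)])
    cv2.imwrite(f"pics/{n}4.png",im)
a,b=cv2.imread("pics/side4.png"),cv2.imread("pics/top4.png"); H=560
cv2.imwrite("pics/m4.png",cv2.resize(np.hstack([a[:, 120:480],cv2.copyMakeBorder(b,0,200,0,0,cv2.BORDER_CONSTANT)]),None,fx=1,fy=1))
E
```

```text
t 5.25 tcp [0.545  0.0898 0.132 ] mix [55.6 89.4] toolx yaw 0.289 z [-0.004 -0.001 -1.   ] F mix [0.  0.5] -1.4 w 0.0003
side -0.03 knob crop px [[313.0, 332.0], [313.0, 300.0], [312.0, 267.0]]
side 0 knob crop px [[303.0, 330.0], [300.0, 298.0], [298.0, 265.0]]
side 0.03 knob crop px [[292.0, 329.0], [288.0, 297.0], [284.0, 263.0]]
top -0.03 knob crop px [[138.0, 192.0], [131.0, 189.0], [125.0, 187.0]]
top 0 knob crop px [[135.0, 184.0], [129.0, 180.0], [122.0, 177.0]]
top 0.03 knob crop px [[133.0, 177.0], [126.0, 172.0], [118.0, 167.0]]
```

View pics/m4.png

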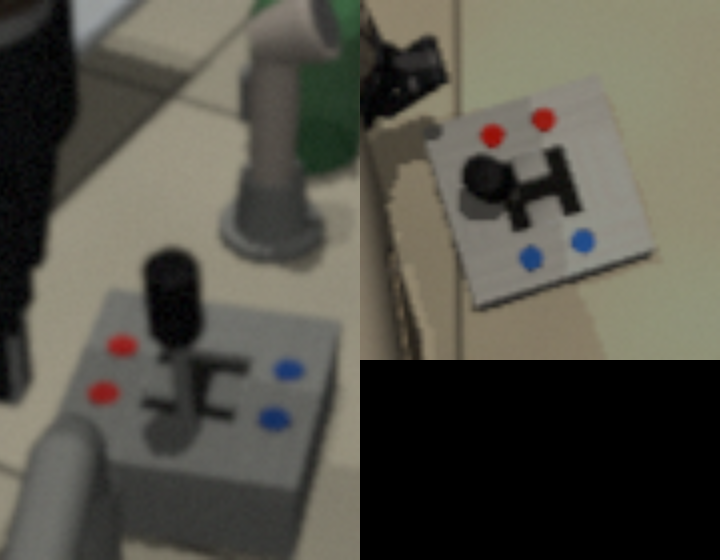

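The side view puts the knob at about (293,298) in its crop and the top view at (125,175), so lever_fore is about +0.01. That is at the crossbar, and the fingers are clear. Next I go to the spout side of the knob and push across.

Call:
{"method": "step_arm", "body": {
  "increments": [
    [0,0,0,-0.4,0,0,1],
    [0,0,0,-0.5,0,0,1],
    [0,0,0,-0.5,0,0,1],
    [0,0,0,-0.4,0,0,1],
    [0,0,0,0,0.2,0,1],
    [0,0,0,0,0.3,0,1],
    [0,0,0,0,0.3,0,1],
    [0,0,0,0,0.1,0,1],
    [0,0,0,0,0,0,1],
    [0,0,0,0,0,0,1]
  ]
}}

```text
time_s: 6.35
tcp_pos: [0.5023, 0.0476, 0.1332]
eef_rot: [0.99, 0.144, -0.0, -0.0]
wrist_force: [-1.0, 0.7, -0.4]
width: -0.0002
finger_force: 0.0
```

```bash
python3 -c "
from h import *
to(1,52,.132); to(1,1,.132)"
```

```text
t 6.35 tcp [0.5023 0.0476 0.1332] mix [ 2.6 61.2] toolx yaw 0.288 z [-0.  0. -1.] F mix [-0.7  1. ] -0.4 w -0.0002
to (1, 52, 0.132) units [-0.05  0.31  0.04]
t 6.35 tcp [0.5023 0.0476 0.1332] mix [ 2.6 61.2] toolx yaw 0.288 z [-0.  0. -1.] F mix [-0.7  1. ] -0.4 w -0.0002
to (1, 1, 0.132) units [-0.05  2.01  0.04]
```

Call:
{"method": "step_arm", "body": {
  "increments": [
    [0,0,0,-0.04,0.1,0,1],
    [0,0,0,0,0.1,0,1],
    [0,0,0,0,0.1,0,1],
    [0,0,0,0,0.1,0,1],
    [0,0,0,0,0.1,0,1],
    [0,0,0,0,0.1,0,1],
    [0,0,0,0,0.1,0,1],
    [0,0,0,0,0.1,0,1],
    [0,0,0,0,0,0,1],
    [0,0,0,0,0,0,1]
  ]
}}

```text
time_s: 7.35
tcp_pos: [0.5078, 0.024, 0.1332]
eef_rot: [0.99, 0.144, -0.0, 0.0]
wrist_force: [0.4, 0.7, 0.8]
width: 0.0003
finger_force: 0.5
```

```bash
python3 -c "
from h import *
tool()"
```

```text
t 7.35 tcp [0.5078 0.024  0.1332] mix [ 1.1 36.9] toolx yaw 0.288 z [ 0.    -0.001 -1.   ] F mix [0.6 0.6] 0.8 w 0.0003
```

Call:
{"method": "step_arm", "body": {
  "increments": [
    [0,0,0,0,0.1,0,1],
    [0,0,0,0,0.12,0,1],
    [0,0,0,0,0.12,0,1],
    [0,0,0,0,0.12,0,1],
    [0,0,0,0,0.12,0,1],
    [0,0,0,0,0.12,0,1],
    [0,0,0,0,0.12,0,1],
    [0,0,0,0,0.12,0,1],
    [0,0,0,0,0.06,0,1],
    [0,0,0,0,0,0,1]
  ]
}}

```text
time_s: 8.35
tcp_pos: [0.5164, -0.0048, 0.1332]
eef_rot: [0.99, 0.144, -0.0, 0.0]
wrist_force: [-1.1, 1.6, 0.7]
width: -0.0001
finger_force: 0.7
```

```bash
python3 - <<'E'
from h import *
tool()
from workcell import eyes
n="side"; f=eyes.grab_frame(n); sl=(130,270,200,340)
for a in(-.1,-.146): 
  for fo in(0,.03): print(a,fo,"knob crop px",[((proj(f,knob(fo,a,L))-[sl[2],sl[0]])*4).round(0).tolist() for L in(.155,.175,.195)])
cv2.imwrite("pics/side5.png",cv2.resize(f["color"][130:270,200:340,::-1],None,fx=4,fy=4))
E
```

```text
t 8.35 tcp [ 0.5164 -0.0048  0.1332] mix [1.1 6.9] toolx yaw 0.288 z [-0.    -0.001 -1.   ] F mix [-0.6  1.8] 0.7 w -0.0001
-0.1 0 knob crop px [[323.0, 272.0], [324.0, 233.0], [324.0, 193.0]]
-0.1 0.03 knob crop px [[312.0, 271.0], [312.0, 232.0], [311.0, 191.0]]
-0.146 0 knob crop px [[327.0, 264.0], [328.0, 224.0], [329.0, 182.0]]
-0.146 0.03 knob crop px [[316.0, 263.0], [316.0, 222.0], [316.0, 181.0]]
```

View pics/side5.png

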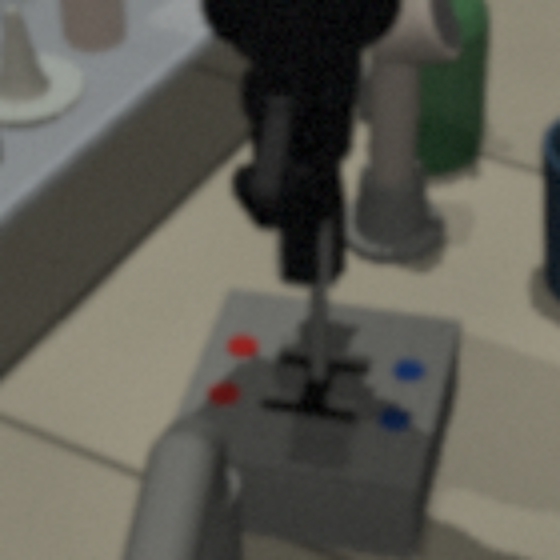

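The fingers hide the knob, and the stalk, at about (320,375), is near the spray column's end of the crossbar. About 6 mm remain, so I'm going slowly.

Call:
{"method": "step_arm", "body": {
  "increments": [
    [0,0,0,0,0.05,0,1],
    [0,0,0,0,0.05,0,1],
    [0,0,0,0,0.05,0,1],
    [0,0,0,0,0,0,1],
    [0,0,0,0,0,0,1],
    [0,0,0,0,0,0,1],
    [0,0,0,0,0,0,1],
    [0,0,0,0,0,0,1],
    [0,0,0,0,0,0,1],
    [0,0,0,0,0,0,1]
  ]
}}

```text
time_s: 9.4
tcp_pos: [0.5175, -0.0087, 0.1332]
eef_rot: [0.99, 0.144, -0.0, 0.0]
wrist_force: [0.4, 1.8, -1.2]
width: 0.0001
finger_force: 0.8
```

```bash
cat >> h.py <<'E'
def knobtop():
    from workcell import eyes
    f=eyes.grab_frame("top"); z=f["range_z"]; yy,xx=np.mgrid[200:250,235:300]; u,v=xx.ravel(),yy.ravel()
    K=f["intrinsics"]; d=np.c_[(u-K[0,2])/K[0,0],(v-K[1,2])/K[1,1],np.ones(len(u))]*z[v,u][:,None]
    P=(d-f["t"])@f["R"]; P=P[(P[:,2]>.122)&(P[:,2]<.142)]; M=(P[:,:2]-C)@Rm*1000
    print("knob top pts",len(M),"mean",M.mean(0).round(1) if len(M) else 0,"min",M.min(0).round(1),"max",M.max(0).round(1))
E
python3 -c "
from h import *
tool(); knobtop()"
```

```text
t 9.4 tcp [ 0.5175 -0.0087  0.1332] mix [1.1 2.9] toolx yaw 0.289 z [-0. -0. -1.] F mix [0.9 1.6] -1.2 w 0.0001Traceback (most recent call last):
  File "<string>", line 3, in <module>
    tool(); knobtop()
            ~~~~~~~^^
  File "h.py", line 36, in knobtop
    print("knob top pts",len(M),"mean",M.mean(0).round(1) if len(M) else 0,"min",M.min(0).round(1),"max",M.max(0).round(1))
                                                                                 ~~~~~^^^
    return umr_minimum(a, axis, None, out, keepdims, initial, where)
ValueError: zero-size array to reduction operation minimum which has no identity
```

Call:
{"method": "step_arm", "body": {
  "increments": [
    [0,0,0,0,0.05,0,1],
    [0,0,0,0,0.04,0,1],
    [0,0,0,0,0,0,1],
    [0,0,0,0,0,0,1],
    [0,0,0,0,0,0,1],
    [0,0,0,0,0,0,1],
    [0,0,0,0,0,0,1],
    [0,0,0,0,0,0,1],
    [0,0,0,0,0,0,1],
    [0,0,0,0,0,0,1]
  ]
}}

```text
time_s: 10.45
tcp_pos: [0.5183, -0.0112, 0.1333]
eef_rot: [0.99, 0.144, -0.0, 0.0]
wrist_force: [-1.0, 3.6, -1.1]
width: 0.0003
finger_force: 1.0
```

Call:
{"method": "step_arm", "body": {
  "increments": [
    [0,0,0,0,-0.3,0,1],
    [0,0,0,0,-0.7,0,1],
    [0,0,0,0,-0.9,0,1],
    [0,0,0,0.2,-0.9,0,1],
    [0,0,0,0.5,0,0,1],
    [0,0,0,0.6,0,0,1],
    [0,0,0,0.5,0,0,1],
    [0,0,0,0,0,0,1],
    [0,0,0,0,0,0,1],
    [0,0,0,0,0,0,1]
  ]
}}

```text
time_s: 11.45
tcp_pos: [0.5453, 0.0844, 0.1333]
eef_rot: [0.99, 0.144, -0.0, 0.0]
wrist_force: [0.1, 0.5, 0.7]
width: 0.0001
finger_force: 0.0
```

```bash
python3 - <<'E'
from h import *
tool(); knobtop()
for a in (-.13,-.14,-.146,-.152): print(a,[mix(knob(fo,a,.195)).round(1).tolist() for fo in (0,.02)])
from workcell import eyes
for n,sl in(("side",(130,270,230,320)),("top",(180,270,220,310))):
    f=eyes.grab_frame(n)
    cv2.imwrite(f"pics/{n}6.png",cv2.resize(f["color"][sl[0]:sl[1],sl[2]:sl[3],::-1],None,fx=4,fy=4))
    for fo in(-.02,0,.02): print(n,fo,"knob crop px",[((proj(f,knob(fo,-.146,L))-[sl[2],sl[0]])*4).round(0).tolist() for L in(.155,.175,.195)])
a,b=cv2.imread("pics/side6.png"),cv2.imread("pics/top6.png")
cv2.imwrite("pics/m6.png",np.hstack([a,cv2.copyMakeBorder(b,0,200,0,0,cv2.BORDER_CONSTANT)]))
E
```

```text
t 11.45 tcp [0.5453 0.0844 0.1333] mix [54.3 84.1] toolx yaw 0.289 z [-0.001 -0.001 -1.   ] F mix [0.3 0.4] 0.7 w 0.0001
knob top pts 99 mean [  0.8 -27.5] min [-10.5 -39.7] max [ 12.2 -15.8]
-0.13 [[-0.0, -25.3], [3.9, -25.3]]
-0.14 [[0.0, -27.2], [3.9, -27.2]]
-0.146 [[-0.0, -28.4], [3.9, -28.4]]
-0.152 [[-0.0, -29.5], [3.9, -29.5]]
side -0.02 knob crop px [[213.0, 265.0], [216.0, 225.0], [218.0, 184.0]]
side 0 knob crop px [[207.0, 264.0], [208.0, 224.0], [209.0, 182.0]]
side 0.02 knob crop px [[200.0, 263.0], [200.0, 223.0], [200.0, 181.0]]
top -0.02 knob crop px [[213.0, 165.0], [218.0, 158.0], [223.0, 152.0]]
top 0 knob crop px [[212.0, 160.0], [216.0, 153.0], [221.0, 145.0]]
top 0.02 knob crop px [[210.0, 155.0], [215.0, 147.0], [219.0, 138.0]]
```

View pics/m6.png

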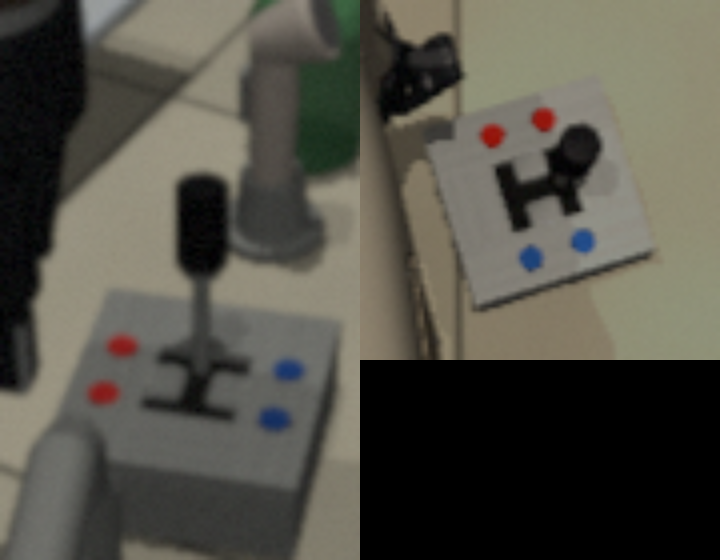

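The lever is now in the crossbar's spray end: the depth data puts the knob top at (0.8,-27.5) mm, and the stalk is at about (202,360) in the side crop. The gripper is clear. I'll move along the warm side and then push towards the robot.

Call:
{"method": "step_arm", "body": {
  "increments": [
    [0,0,0,0,0.3,0,1],
    [0,0,0,0,0.6,0,1],
    [0,0,0,0,0.7,0,1],
    [0,0,0,0,0.7,0,1],
    [0,0,0,0,0.7,0,1],
    [0,0,0,0,0.45,0,1],
    [0,0,0,0,0.2,0,1],
    [0,0,0,-0.2,0,0,1],
    [0,0,0,-0.3,0,0,1],
    [0,0,0,-0.05,0,0,1]
  ]
}}

```text
time_s: 12.6
tcp_pos: [0.5598, -0.0246, 0.1332]
eef_rot: [0.99, 0.144, -0.001, -0.0]
wrist_force: [0.3, 0.1, 0.1]
width: 0.0001
finger_force: 0.0
```

Call:
{"method": "step_arm", "body": {
  "increments": [
    [0,0,0,-0.1,0,0,1],
    [0,0,0,-0.1,0,0,1],
    [0,0,0,-0.1,0,0,1],
    [0,0,0,-0.1,0,0,1],
    [0,0,0,-0.1,0,0,1],
    [0,0,0,-0.1,0,0,1],
    [0,0,0,-0.05,0,0,1],
    [0,0,0,0,0,0,1],
    [0,0,0,0,0,0,1],
    [0,0,0,0,0,0,1]
  ]
}}

```text
time_s: 13.6
tcp_pos: [0.5434, -0.0304, 0.1336]
eef_rot: [0.99, 0.144, 0.001, -0.0]
wrist_force: [1.9, 1.1, 0.8]
width: 0.0002
finger_force: 1.4
```

```bash
python3 -c "
from h import *
tool()"
```

```text
t 13.6 tcp [ 0.5434 -0.0304  0.1336] mix [ 19.6 -25.4] toolx yaw 0.289 z [ 0.001  0.    -1.   ] F mix [2.2 0.5] 0.8 w 0.0002
```

Call:
{"method": "step_arm", "body": {
  "increments": [
    [0,0,0,-0.06,0,0,1],
    [0,0,0,-0.1,0,0,1],
    [0,0,0,-0.1,0,0,1],
    [0,0,0,-0.1,0,0,1],
    [0,0,0,-0.1,0,0,1],
    [0,0,0,-0.1,0,0,1],
    [0,0,0,0,0,0,1],
    [0,0,0,0,0,0,1],
    [0,0,0,0,0,0,1],
    [0,0,0,0,0,0,1]
  ]
}}

```text
time_s: 14.6
tcp_pos: [0.5266, -0.0354, 0.1331]
eef_rot: [0.99, 0.144, -0.0, 0.0]
wrist_force: [0.7, -0.5, 1.6]
width: -0.0003
finger_force: 1.0
```

```bash
python3 -c "
from h import *
tool()"
```

```text
t 14.6 tcp [ 0.5266 -0.0354  0.1331] mix [  2.1 -25.4] toolx yaw 0.289 z [-0.001 -0.    -1.   ] F mix [ 0.5 -0.6] 1.6 w -0.0003
```

Call:
{"method": "step_arm", "body": {
  "increments": [
    [0,0,0,-0.05,0,0,1],
    [0,0,0,-0.05,0,0,1],
    [0,0,0,-0.05,0,0,1],
    [0,0,0,0,0,0,1],
    [0,0,0,0,0,0,1],
    [0,0,0,0,0,0,1],
    [0,0,0,0,0,0,1],
    [0,0,0,0,0,0,1],
    [0,0,0,0,0,0,1],
    [0,0,0,0,0,0,1]
  ]
}}

```text
time_s: 15.6
tcp_pos: [0.5224, -0.0366, 0.1332]
eef_rot: [0.99, 0.144, -0.0, -0.0]
wrist_force: [2.1, 1.0, -0.4]
width: 0.0
finger_force: 1.0
```

Call:
{"method": "step_arm", "body": {
  "increments": [
    [0,0,0,-0.05,0,0,1],
    [0,0,0,0,0,0,1],
    [0,0,0,0,0,0,1],
    [0,0,0,0,0,0,1],
    [0,0,0,0,0,0,1],
    [0,0,0,0,0,0,1],
    [0,0,0,0,0,0,1],
    [0,0,0,0,0,0,1],
    [0,0,0,0,0,0,1],
    [0,0,0,0,0,0,1]
  ]
}}

```text
time_s: 16.6
tcp_pos: [0.521, -0.037, 0.1333]
eef_rot: [0.99, 0.144, 0.0, -0.0]
wrist_force: [3.2, 0.4, -1.7]
width: -0.0002
finger_force: 1.2
```

Call:
{"method": "step_arm", "body": {
  "increments": [
    [0,0,0,-0.05,0,0,1],
    [0,0,0,0,0,0,1],
    [0,0,0,0,0,0,1],
    [0,0,0,0,0,0,1],
    [0,0,0,0,0,0,1],
    [0,0,0,0,0,0,1],
    [0,0,0,0,0,0,1],
    [0,0,0,0,0,0,1],
    [0,0,0,0,0,0,1],
    [0,0,0,0,0,0,1]
  ]
}}

```text
time_s: 17.6
tcp_pos: [0.5196, -0.0375, 0.1333]
eef_rot: [0.99, 0.144, 0.0, 0.0]
wrist_force: [2.0, 1.2, -1.6]
width: 0.0001
finger_force: 1.2
```

Call:
{"method": "step_arm", "body": {
  "increments": [
    [0,0,0,-0.04,0,0,1],
    [0,0,0,0,0,0,1],
    [0,0,0,0,0,0,1],
    [0,0,0,0,0,0,1],
    [0,0,0,0,0,0,1],
    [0,0,0,0,0,0,1],
    [0,0,0,0,0,0,1],
    [0,0,0,0,0,0,1],
    [0,0,0,0,0,0,1],
    [0,0,0,0,0,0,1]
  ]
}}

```text
time_s: 18.6
tcp_pos: [0.5184, -0.0378, 0.1333]
eef_rot: [0.99, 0.144, 0.0, 0.0]
wrist_force: [2.7, 0.8, -0.6]
width: 0.0002
finger_force: 1.2
```

Call:
{"method": "step_arm", "body": {
  "increments": [
    [0,0,0,0.2,0,0,1],
    [0,0,0,0.5,0,0,1],
    [0,0,0,0.6,0,0,1],
    [0,0,0,0.5,-0.3,0,1],
    [0,0,0,0,-0.8,0,1],
    [0,0,0,0,-0.8,0,1],
    [0,0,0,0,-0.8,0,1],
    [0,0,0,0,-0.7,0,1],
    [0,0,0,0,-0.3,0,1],
    [0,0,0,0,0,0,1]
  ]
}}

```text
time_s: 19.6
tcp_pos: [0.538, 0.0847, 0.1331]
eef_rot: [0.989, 0.145, -0.001, 0.0]
wrist_force: [-0.8, -0.6, -0.3]
width: -0.0002
finger_force: 0.0
```

```bash
python3 - <<'E'
from h import *
tool(); knobtop()
print([mix(knob(fo,-.146,.195)).round(1).tolist() for fo in (-.12,-.13,-.14,-.152)])
from workcell import eyes
for n,sl in(("side",(130,270,230,320)),("top",(180,270,220,310))):
    f=eyes.grab_frame(n)
    cv2.imwrite(f"pics/{n}7.png",cv2.resize(f["color"][sl[0]:sl[1],sl[2]:sl[3],::-1],None,fx=4,fy=4))
    for fo in(-.12,-.14,-.152): print(n,fo,"knob crop px",[((proj(f,knob(fo,-.146,L))-[sl[2],sl[0]])*4).round(0).tolist() for L in(.155,.175,.195)])
a,b=cv2.imread("pics/side7.png"),cv2.imread("pics/top7.png")
cv2.imwrite("pics/m7.png",np.hstack([a,cv2.copyMakeBorder(b,0,200,0,0,cv2.BORDER_CONSTANT)]))
E
```

```text
t 19.6 tcp [0.538  0.0847 0.1331] mix [47.4 86.5] toolx yaw 0.291 z [-0.001 -0.001 -1.   ] F mix [-0.9 -0.4] -0.3 w -0.0002
knob top pts 96 mean [-30.4 -27.1] min [-40.7 -38.5] max [-19.1 -15.9]
[[-23.1, -28.2], [-25.0, -28.1], [-26.9, -28.1], [-29.2, -28.0]]
side -0.12 knob crop px [[248.0, 272.0], [255.0, 232.0], [262.0, 192.0]]
side -0.14 knob crop px [[255.0, 273.0], [263.0, 234.0], [271.0, 194.0]]
side -0.152 knob crop px [[259.0, 274.0], [268.0, 236.0], [277.0, 196.0]]
top -0.12 knob crop px [[222.0, 191.0], [228.0, 188.0], [234.0, 185.0]]
top -0.14 knob crop px [[223.0, 196.0], [229.0, 194.0], [236.0, 192.0]]
top -0.152 knob crop px [[224.0, 199.0], [231.0, 198.0], [237.0, 196.0]]
```

View pics/m7.png

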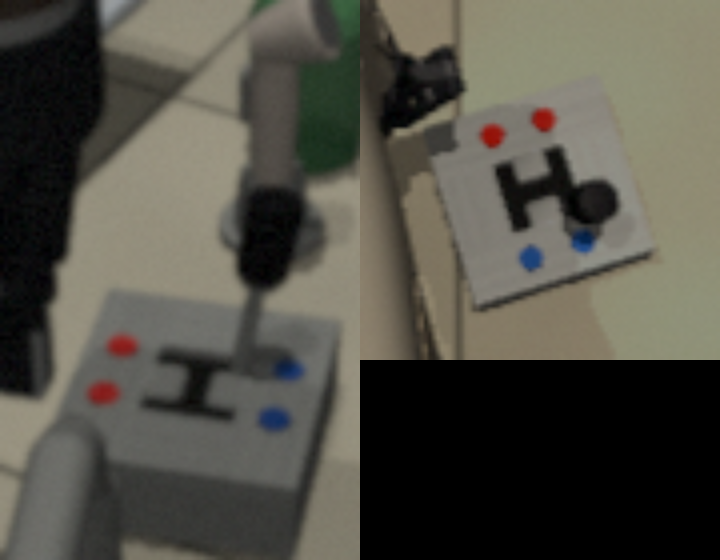

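The knob is at about (271,236) in the side crop and (238,200) in the top crop, which puts the lever at about -0.15 in the spray-side cold slot. I'll make one gentle push to confirm it is seated against the stop.

Call:
{"method": "step_arm", "body": {
  "increments": [
    [0,0,0,0,0.4,0,1],
    [0,0,0,0,0.8,0,1],
    [0,0,0,0,0.8,0,1],
    [0,0,0,0,0.8,0,1],
    [0,0,0,0,0.7,0,1],
    [0,0,0,0,0.2,0,1],
    [0,0,0,-0.4,0,0,1],
    [0,0,0,-0.5,0,0,1],
    [0,0,0,-0.5,0,0,1],
    [0,0,0,-0.2,0,0,1]
  ]
}}

```text
time_s: 20.75
tcp_pos: [0.5227, -0.0367, 0.1332]
eef_rot: [0.99, 0.143, -0.001, -0.0]
wrist_force: [0.5, 0.4, 0.7]
width: -0.0001
finger_force: 0.0
```

Call:
{"method": "step_arm", "body": {
  "increments": [
    [0,0,0,-0.1,0,0,1],
    [0,0,0,-0.08,0,0,1],
    [0,0,0,-0.05,0,0,1],
    [0,0,0,0,0,0,1],
    [0,0,0,0,0,0,1],
    [0,0,0,0,0,0,1],
    [0,0,0,0,0,0,1],
    [0,0,0,0,0,0,1],
    [0,0,0,0,0,0,1],
    [0,0,0,0,0,0,1]
  ]
}}

```text
time_s: 21.75
tcp_pos: [0.5179, -0.0381, 0.1334]
eef_rot: [0.99, 0.144, 0.0, 0.0]
wrist_force: [3.8, 0.3, -0.0]
width: 0.0
finger_force: 1.7
```

```bash
python3 -c "
from h import *
tool()"
```

```text
t 21.75 tcp [ 0.5179 -0.0381  0.1334] mix [ -7.  -25.4] toolx yaw 0.289 z [ 0.001  0.    -1.   ] F mix [ 3.8 -0.8] -0.0 w 0.0
```

Call:
{"method": "step_arm", "body": {
  "increments": [
    [0,0,0,-0.05,0,0,1],
    [0,0,0,0,0,0,1],
    [0,0,0,0,0,0,1],
    [0,0,0,0,0,0,1],
    [0,0,0,0,0,0,1],
    [0,0,0,0,0,0,1],
    [0,0,0,0,0,0,1],
    [0,0,0,0,0,0,1],
    [0,0,0,0,0,0,1],
    [0,0,0,0,0,0,1]
  ]
}}

```text
time_s: 22.75
tcp_pos: [0.5168, -0.0384, 0.1334]
eef_rot: [0.99, 0.144, 0.001, -0.0]
wrist_force: [4.4, 0.2, -1.8]
width: -0.0001
finger_force: 2.4
```

The pad force rises (1.2 to 2.4 N) while the travel falls short, so the lever is at its stop. I'm retracting.

Call:
{"method": "step_arm", "body": {
  "increments": [
    [0,0,0,0.2,0,0,1],
    [0,0,0,0.5,0,0,1],
    [0,0,0,0.6,0,0,1],
    [0,0,0,0.5,0,0,1],
    [0,0,0,0,-0.8,0,1],
    [0,0,0,0,-0.8,0,1],
    [0,0,0,0,-0.8,0,1],
    [0,0,0,0,-0.6,-0.6,1],
    [0,0,0,0,0,-0.8,1],
    [0,0,0,0,0,0,1]
  ]
}}

```text
time_s: 23.75
tcp_pos: [0.5428, 0.0638, 0.1779]
eef_rot: [0.99, 0.145, 0.001, 0.0]
wrist_force: [0.8, 1.1, 0.3]
width: -0.0001
finger_force: 0.0
```

```bash
python3 - <<'E'
from h import *
from workcell import eyes
tool(); knobtop()
a=np.load("top0.npz")["color"].astype(int); b=eyes.grab_frame("top")["color"].astype(int)
print("shelf diff",(abs(a-b).max(2)[100:160,195:380]>60).sum(),"tumbler/pump diff",(abs(a-b).max(2)[175:270,320:390]>60).sum())
E
```

```text
t 23.75 tcp [0.5428 0.0638 0.1779] mix [46.  65.1] toolx yaw 0.29 z [ 0.003 -0.    -1.   ] F mix [1.1 0.8] 0.3 w -0.0001
knob top pts 96 mean [-30.6 -27. ] min [-41.5 -38.4] max [-19.1 -15.9]
shelf diff 211 tumbler/pump diff 0
```

```bash
python3 -c "
from workcell import order
print(order.finish_job())"
```

```text
the job is handed in; nothing more can be done
None
```

The lever is against the stop in the blue cold slot on the hand-spray side, pushed there via the crossbar with at most about 4–5 N measured at the wrist. The job was handed in at about 24 s with the gripper clear; the tumbler and pump look unmoved, and I put some changed pixels over the shelf down to the arm's shadow, since the gripper never came near it.

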